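Hang up the ladle and cover the pot

TASK

Clear up after canning: take the red-handled ladle off the pot's rim and hang it by its hook on the top rail of the utensil rack, in the gap between the skimmer and the dipper, without shoving those two along or knocking them off. Then put the lid squarely on the pot so that it sits fully home. Leave the pot and everything else on the table where they stand.

Things in the scene. Friction and masses are not known exactly. Their poses are not given: they have to be found in the camera images.
- ladle: Steel ladle, red plastic handle, 177 mm tall, 0.10 to 0.21 kg. Origin: underside of its hook's crossbar, the face that sits on a rail; z up along the handle, -x towards the bowl. Bowl 64 mm across, centre at x = -42 mm, 115 to 87 mm below the origin. Starts hooked on the pot's rim at the far side, upright, bowl inside, shank against the inner wall.
- ladle_grip (a point): Middle of the ladle's red handle, the point to grip: 42 mm above the ladle's origin, at its x = -10 mm. Axes as the ladle. The handle is 16 x 20 mm (x by y), from 5 to 62 mm above the origin.
- ladle_tip (a point): Lower end of the ladle's hook tip, 18 mm below its origin, at x = +11 mm. The flat hook is 12 mm wide (y); shank at x = -12 to -8 mm, tip at x = +9 to +13 mm, so the slot that takes the rail is 17 mm wide (x = -8 to +9 mm).
- skimmer: Steel skimmer, green plastic handle, hook and handle as the ladle's, 0.12 kg, hanging loose on the rack's top rail on one side of the gap (either). Origin and axes as the ladle's. Flat round blade 76 mm across, 4 mm thick, centre at x = -48 mm, 95 mm below the origin.
- dipper: Aluminium dipper, pale wooden handle, hook and handle as the ladle's, 0.14 kg, hanging loose on the rack's top rail on the other side of the gap. Origin and axes as the ladle's. Straight cup 68 mm across, centre at x = -45 mm, 115 to 70 mm below the origin.
- rack: Fixed rack: dark wood foot 110 x 360 x 14 mm, two 16 mm posts 330 mm apart with brass balls (tops at 219 mm), two round brass rails 10 mm thick along y, one above the other, axes at 190 and 120 mm height. Origin under the foot's middle. -x is the front, where the bowls of hung utensils stick out; the lower rail keeps their shanks upright.
- rack_gap (a point): Top of the upper rail at its middle, 195 mm above the table: the free place between the two hung utensils. Their hooks sit 76 to 84 mm to either side along y, which leaves about 6 to 18 mm beside the ladle's bowl. Axes as the rack.
- pot: Blue pot, 2.5 kg, loose on the table, outside diameter 180 mm, 140 mm tall, wall 4 mm. Steel loop handles on its +y and -y sides reach 118 mm from the axis at 100 mm height. Origin: centre of the underside. The ladle starts on the rim at its +x side.
- pot_rim (a point): Centre of the pot's mouth at rim height, 140 mm above its underside. Inner diameter 172 mm.
- lid: Blue pot lid, 0.35 kg, lying right way up on the table: plug 162 mm across, 8 mm high; on it a plate 188 mm across, 4 mm thick; on top a pale wooden knob. Origin: centre of the plug's underside, z up. Seated, the plug is inside the pot, the plate lies on the rim and the origin is 8 mm below the rim.
- lid_knob (a point): Grip point on the axis of the lid's upright cylindrical knob, 38 mm above the lid's origin. The knob is 28 mm across and spans 12 to 54 mm above the origin.
- jar_a: Bystander: red jar of tomatoes, 72 mm across, 130 mm tall. Origin: centre of the underside.
- jar_b: Bystander: green jar of pickles, 72 mm across, 130 mm tall. Origin: centre of the underside.
- garlic_bowl: Bystander: white bowl of garlic, 120 mm across, about 60 mm tall. Origin: centre of the underside.
- spoon: Bystander: wooden spoon lying on the table. Origin: under its middle, x axis along it.
- mug: Bystander: blue mug, 76 mm across, 85 mm tall, handle at its +y. Origin: centre of the underside.
Mind the look-alikes: they are no part of the job. Of the things like the lid, leave any that is orange or pink; of the rest the larger one is meant.

How it is judged:
On the way, in this order (a step that is already met when the one before it is completed fails the run):
1. the ladle hangs by its hook on the top rail in the gap, released (x of ladle in the frame of rack_gap between -0.01 and 0.01 m and y of ladle in the frame of rack_gap between -0.03 and 0.03 m and z of ladle in the frame of rack_gap between -0.004 and 0.004 m and angle between ladle's own z axis and vertical below 0.25 rad and angle between the x axis of ladle and the x axis of rack, either way round below 0.35 rad and contact force between ladle and the fingers below 0.1 N and linear speed of ladle below 0.05 m/s), for 0.2 s.
2. the lid sits home on the pot, released (horizontal distance between lid and pot_rim below 0.008 m and z of lid in the frame of pot_rim between -0.0115 and -0.0055 m and angle between lid's own z axis and vertical below 0.05 rad and contact force between lid and the fingers below 0.1 N and linear speed of lid below 0.03 m/s), for 0.2 s.
At the end, for the whole second after the job is handed in: Ladle at rest, hooked on the top rail: within 30 mm of mid-gap along it, 10 mm across, 4 mm in height, tilt < 0.25 rad, square within 0.35; skimmer and dipper on the rail, moved < 15 mm, tilt < 0.25; lid on the pot: centred within 8 mm, level within 0.05, plug 5.5-11.5 mm below the rim; released (all of step 1 and all of step 2 and z of skimmer in the frame of rack_gap between -0.004 and 0.004 m and distance of each of skimmer, dipper from where it was at the start of the episode below 0.015 m and angle between each of skimmer, dipper's own z axis and vertical below 0.25 rad and z of dipper in the frame of rack_gap between -0.004 and 0.004 m); the robot touches nothing.
It fails at once if the skimmer is shoved 20 mm or more along the rail, or knocked off (distance of skimmer from where it was at the start of the episode above 0.02 m).
It fails at once if the dipper is shoved 20 mm or more along the rail, or knocked off (distance of dipper from where it was at the start of the episode above 0.02 m).
It fails at once if the pot is shoved more than 30 mm or tipped (distance of pot from where it was at the start of the episode above 0.03 m or angle between pot's own z axis and vertical above 0.2 rad).
It fails at once if a jar, the bowl, the spoon or the mug is moved more than 30 mm (distance of any of jar_a, jar_b, garlic_bowl, spoon, mug from where it was at the start of the episode above 0.03 m).
It also fails if it takes over 69 s, if anything falls off the work surface, if the arm or the gripper's body presses on something with over 40 N, if the wrist force passes 120 N, or if a joint passes its speed limit or range.

ROBOT

A 6-joint arm with a two-finger parallel gripper is mounted at the origin on the work surface. World frame = base frame: x ahead of the robot, y to its left, z up, the work surface at z = 0. Lengths are in m, angles in rad, forces in N, time in s.
With the tool pointing down it reaches from about 0.35 to 0.975 m from the base axis. Payload 17.4 kg.
Tool frame: the origin (TCP) lies between the finger pads; the fingertips stand 17 mm ahead of it and the grasp point (between the pads) lies 2 mm behind it; z points along the fingers, y is the line along which they close (so a half turn about z gives the same grasp; the last joint's range is limited). The gripper opens to 85 mm and grips with 20 to 120 N. Pads are 22 mm wide; open, the fingers measure 114 mm over their backs; the gripper's body (76 mm by 85 mm) begins 54 mm behind the grasp point. The pads swing forward as they close: fully open they stand 13 mm farther back than shut.
Start: joints at [1.291, 0.116, 1.442, -0, 1.584, -0.038], TCP at [0.162, 0.655, 0.248] pointing down, gripper open.
Joint ranges: [-2.83, 2.83], [-0.83, 2.19], [0.07, 2.5], [-1.14, 4.28], [0.01, 3], [-2.97, 2.97]. Speed limits (rad/s): [1.89, 1.89, 2.22, 3.14, 3.14, 3.14].

INTERFACE

Orientations are given as a unit quaternion [w, x, y, z].
In Python, from workcell import * gives the robot as it stands.
- The arm moves only by the shell command python3 -m jog 'ROWS' [OPENING] [FORCE]. ROWS is JSON, a list of rows, each a list of 2 entries, a list of its own where there are three numbers: the shift along the tool's x, y, z in mm, then the turn, a rotation vector about the tool's x, y, z in rad. In form: [[[x, y, z], [ax, ay, az]], ...]. A call has 1 to 10 rows; each row shifts and turns the commanded pose from where the row before left it, along the tool's axes as they then stand; what a row does not reach is not made up. A row lasts 1/12 s, in which the tool goes at most 41.7 mm and 7.16 degrees, less where a joint would pass 70% of its speed; a pose out of reach is approached as far as the arm can. A call is refused whole if a number of a shift passes 41.7 or a number of a turn 0.125, either way. A call with a gripper value outside its range is refused whole. OPENING is the opening, from -1 (shut) to 1 (fully open), set as the call begins (- or left out, the last holds). The fingers move at their own pace and stop on an object; FORCE is the grip in N (left out, the last holds). Time passes only in rows, so rows that do not move let the fingers close. It gives the time, the measured TCP pose, the force, the opening and the grip force at its end, in the units of the state.
- state(): the state, without advancing time (a new reading comes with each control period).
- snapshot(name): name is "scene" or "side" or "wrist"; returns the picture (480x640x3 uint8, red, green, blue); there is no depth.
- camera_params(name): a dict with "vfov" (degrees; the focal length in pixels is half the picture's height over the tangent of half this angle, whatever the lens; pixels are square), "cx", "cy" (the principal point, pixels), "camera_from_world" (4x4, takes a point from world to camera coordinates). Camera axes: x right, y down, z forward; pixel columns grow to the right and rows downward; lengths in m; the calibration is good to about 2 mm. A picture is of the moment at which its call begins: read the wrist's pose just before it. camera_params takes no time and is no camera call; for the wrist camera it gives the pose at the moment of the call.
- hand_in(): hands the job in; it is judged then, once.
Trained networks look in the newest picture that a camera, given by its name, has taken for a name from the list of things; names that differ only in an ending like _2 or _b are one class to them, and where a whole thing is asked for, a point or a joint stands for the part that bears it (a point fixed in the world has none). Each returns a list of dicts, best first, with "confidence" (0 to 1); they miss things now and then, are a little off and sometimes report something else, mostly with a low value. They report only what shows in the picture. A call takes as long as a camera call. They do not tell look-alikes from the thing itself.
- outline_of(thing, camera): "mask" (480x640 bool, what is visible of it) and "bbox" ([centre column, centre row, width, height] in pixels, round what is visible of it).
- tip_of(thing, camera): "uv" ([column, row] in pixels: a listed point, or the origin of a listed thing).
The state is a dict: "time": time; "joint_pos": joint angles; "joint_velocities": joint speeds; "joint_efforts": joint torques, N m; "eef_pos": TCP position; "ee_rot": TCP orientation; "ft_force": force on the tool from outside, world axes, zero at the start; "wrist_torque": the same for the moment, N m; "opening": opening from 0.0 (shut) to 1.0 (fully open); "gripper_force": force on a finger pad.
Only numpy, scipy, OpenCV 4.12 (cv2) and the standard library are available. Lean on these libraries where they do the work, as an engineer would, in place of code of your own. Each camera call takes 0.05 s, during which the arm holds its last target. There are 200 camera calls.

## Working session

There is one attempt and no reset: what is moved stays moved. The work goes in short steps, Python scripts to look and compute and a shell command to move; the robot and the scene stay as the last step left them, time stands still between calls to the robot, and variables do not carry over. Pictures are saved under pics/ and viewed, at most 13 in all, crops included, and the job is handed in when it is done.

```bash
mkdir -p pics; ls; cat > h.py <<'E'
from workcell import *
import numpy as np, cv2
def P(c):
    p=camera_params(c); f=240/np.tan(np.radians(p["vfov"])/2)
    return f,p["cx"],p["cy"],np.array(p["camera_from_world"])
def proj(c,X,prm=None):
    f,cx,cy,T=prm or P(c); q=T[:3,:3]@np.array(X)+T[:3,3]; return np.array([cx+f*q[0]/q[2],cy+f*q[1]/q[2]])
def ray(c,uv,prm=None):
    f,cx,cy,T=prm or P(c); R=T[:3,:3]; d=R.T@np.array([(uv[0]-cx)/f,(uv[1]-cy)/f,1]); return -R.T@T[:3,3], d
def onz(c,uv,z,prm=None):
    o,d=ray(c,uv,prm); return o+d*(z-o[2])/d[2]
def tri(obs):
    A=[];b=[]
    for c,uv in obs:
        o,d=ray(c,uv); d=d/np.linalg.norm(d); M=np.eye(3)-np.outer(d,d); A.append(M); b.append(M@o)
    return np.linalg.lstsq(np.vstack(A),np.hstack(b),rcond=None)[0]
E
python3 - <<'E'
from h import *
np.set_printoptions(precision=3,suppress=True)
for c in ["scene","side"]:
    im=snapshot(c); cv2.imwrite(f"pics/{c}0.png",im[:,:,::-1])
    for t in ["ladle","ladle_grip","ladle_tip","rack_gap","rack","skimmer","dipper","pot","pot_rim","lid","lid_knob"]:
        print(c,t,[(np.round(r["uv"]),round(r["confidence"],2)) for r in tip_of(t,c)][:4])
    f,cx,cy,T=P(c); print(-T[:3,:3].T@T[:3,3],f)
E
```

```text
pics
scene ladle [(array([241., 199.]), 0.61), (array([265., 188.]), 0.39), (array([218., 278.]), 0.37)]
scene ladle_grip [(array([240., 196.]), 0.71)]
scene ladle_tip [(array([239., 210.]), 0.68)]
scene rack_gap [(array([354., 350.]), 0.58)]
scene rack [(array([350., 380.]), 0.65)]
scene skimmer []
scene dipper [(array([331., 327.]), 0.67)]
scene pot [(array([270., 216.]), 0.81)]
scene pot_rim [(array([266., 187.]), 0.86)]
scene lid [(array([477., 332.]), 0.94), (array([316., 285.]), 0.74), (array([257., 162.]), 0.65), (array([311., 179.]), 0.62)]
scene lid_knob [(array([316., 273.]), 0.67), (array([476., 325.]), 0.67), (array([309., 171.]), 0.59), (array([260., 153.]), 0.57)]
[0.92  0.587 1.312] 502.1783227243468
side ladle [(array([386., 287.]), 0.56)]
side ladle_grip [(array([386., 275.]), 0.62)]
side ladle_tip [(array([394., 290.]), 0.69)]
side rack_gap [(array([314., 165.]), 0.97)]
side rack [(array([311., 211.]), 0.85)]
side skimmer [(array([302., 158.]), 0.66), (array([359., 298.]), 0.34)]
side dipper [(array([326., 177.]), 0.81)]
side pot [(array([358., 333.]), 0.65)]
side pot_rim [(array([358., 298.]), 0.84)]
side lid [(array([320., 265.]), 0.93), (array([355., 418.]), 0.83), (array([296., 376.]), 0.6), (array([210., 218.]), 0.58)]
side lid_knob [(array([295., 368.]), 0.94), (array([360., 416.]), 0.7), (array([212., 212.]), 0.63), (array([321., 257.]), 0.62)]
[ 0.103 -0.997  1.005] 461.38306208673674
```

View pics/scene0.png

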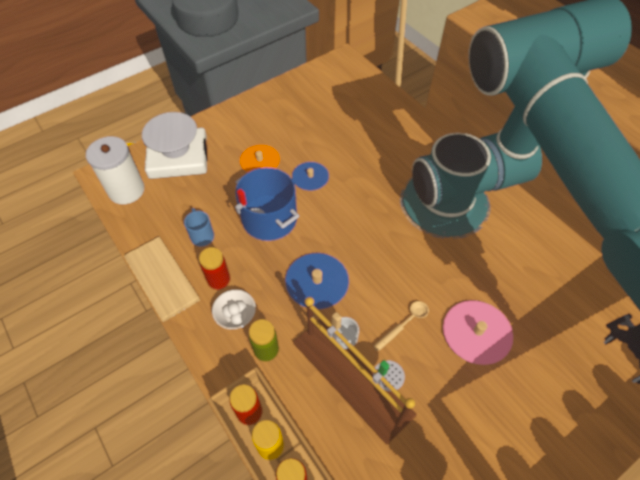

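View pics/side0.png

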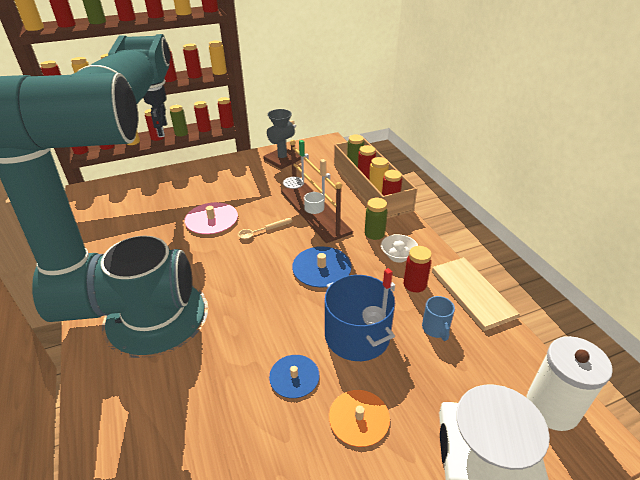

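The ladle's red handle is at (241,197) in scene and (388,280) in side. It hooks on the pot's far rim.

Lid look-alikes in scene, with their side pixels:
- pink (478,332) / (211,218)
- orange (260,158) / (360,417)
- small blue (311,176) / (295,376)
- large blue (317,280) / (321,266)

I choose the large blue one. The gap is at (354,350), between the dipper at (340,328) and the green skimmer at (386,370).

```bash
python3 - <<'E'
from h import *
np.set_printoptions(precision=3,suppress=True)
S=cv2.imread("pics/scene0.png");D=cv2.imread("pics/side0.png")
a=cv2.resize(S[140:420,220:420],None,fx=2,fy=2,interpolation=3);b=cv2.resize(D[120:400,270:430],None,fx=2,fy=2,interpolation=3)
cv2.imwrite("pics/c1.png",np.hstack([a,b]))
O={"ladle_grip":[(240,196),(386,275)],"ladle_tip":[(239,210),(394,290)],"gap":[(354,350),(314,165)],"dipper":[(331,327),(326,177)],"pot_rim":[(266,187),(358,298)],"pot":[(270,216),(358,333)],"knobBig":[(316,273),(321,257)],"lidBig":[(316,285),(320,265)],"lidSmall":[(311,179),(296,376)]}
for k,(u,v) in O.items():
    X=tri([("scene",u),("side",v)]); print(k,X,proj("scene",X)-u,proj("side",X)-v)
for t in ["jar_a","jar_b","garlic_bowl","mug","spoon"]:
    o=[]
    for c in ["scene","side"]:
        r=tip_of(t,c); o.append(onz(c,r[0]["uv"],0)[:2] if r else None)
    print(t,o)
print(state())
for c in ["scene","side"]:
  for t in ["lid","rack","pot"]: print(c,t,[np.round(r["bbox"]) for r in outline_of(t,c)][:4])
E
```

```text
ladle_grip [ 0.582 -0.272  0.183] [ 0.63  -0.029] [ 0.705 -0.003]
ladle_tip [ 0.6   -0.276  0.125] [-1.941  0.065] [-2.172  0.004]
gap [0.606 0.287 0.198] [ 0.152 -0.032] [0.104 0.015]
dipper [0.615 0.207 0.194] [-0.404  0.076] [-0.296 -0.034]
pot_rim [ 0.493 -0.285  0.147] [-0.616  0.061] [-0.729 -0.034]
pot [ 0.498 -0.283  0.005] [-1.533  0.153] [-1.813 -0.101]
knobBig [ 0.51  -0.003  0.048] [-0.115  0.021] [-0.108 -0.011]
lidBig [0.515 0.01  0.001] [ 1.031 -0.189] [0.962 0.096]
lidSmall [ 0.297 -0.339 -0.005] [-1.349  0.274] [-1.836 -0.224]
jar_a [array([0.748, 0.096]), array([0.749, 0.094])]
jar_b [array([0.748, 0.096]), array([0.749, 0.094])]
garlic_bowl [array([ 0.76 , -0.047]), array([ 0.773, -0.041])]
mug [array([ 0.703, -0.342]), array([ 0.716, -0.35 ])]
spoon [array([0.395, 0.254]), array([0.402, 0.241])]
{'time': 1.7, 'joint_pos': array([ 1.291,  0.116,  1.442,  0.   ,  1.584, -0.038]), 'joint_velocities': array([ 0.   , -0.001, -0.   , -0.001,  0.   , -0.001]), 'joint_efforts': array([ -0.001, -73.172, -63.265,  -0.   ,   0.001,  -0.   ]), 'eef_pos': array([0.162, 0.655, 0.248]), 'ee_rot': array([-0.   ,  0.121,  0.993,  0.   ]), 'ft_force': array([ 0.491, -0.382, -0.665]), 'wrist_torque': array([ 0.003, -0.021, -0.014]), 'gripper_force': 0.0, 'opening': 0.9998602050698369}
scene lid [array([318., 284.,  68.,  56.]), array([478., 332.,  76.,  69.]), array([312., 177.,  34.,  28.]), array([260., 158.,  41.,  23.])]
scene rack [array([354., 372., 124., 149.]), array([343., 330.,  30.,  35.])]
scene pot [array([269., 203.,  60.,  72.])]
side lid [array([322., 268.,  61.,  41.]), array([294., 376.,  45.,  38.]), array([360., 417.,  63.,  52.]), array([211., 218.,  51.,  32.])]
side rack [array([316., 192.,  75., 104.])]
side pot [array([359., 318.,  71.,  83.])]
```

View pics/c1.png

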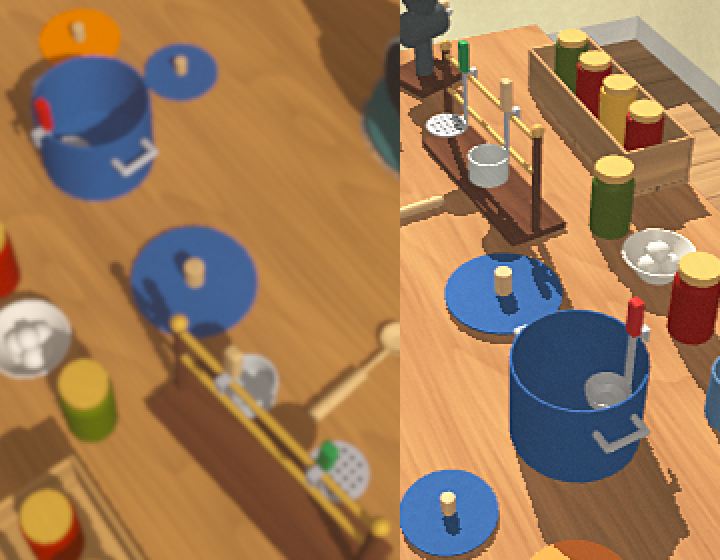

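The crop confirms the choice: the large blue lid is at scene (317,277), and the small one at (311,175) is clearly smaller. I raise the arm and turn the tool towards the ladle's heading.

```bash
python3 -m jog '[[[0,0,-20],[0,0,0.119]],[[0,0,-20],[0,0,0.119]],[[0,0,-20],[0,0,0.119]],[[0,0,-20],[0,0,0.119]],[[0,0,-20],[0,0,0.119]],[[0,0,-20],[0,0,0.119]],[[0,0,-20],[0,0,0.119]],[[0,0,-20],[0,0,0.119]],[[0,0,-20],[0,0,0.119]],[[0,0,-20],[0,0,0.119]]]'
cat >> h.py <<'E'
from scipy.spatial.transform import Rotation as Ro
def Rt():
    s=state(); q=s["ee_rot"]; return np.array(s["eef_pos"]), Ro.from_quat([q[1],q[2],q[3],q[0]]).as_matrix()
def go(X,yaw=None):
    "total tool-axis shift (mm) to X in present axes; turn about tool z to bring tool y to yaw (deg)"
    p,R=Rt(); y=np.degrees(np.arctan2(R[1,1],R[0,1]))
    print("TCP",p.round(4),"yaw",round(y,2),"tilt",np.round(R[:,2],3),"shift",(R.T@(np.array(X)-p)*1e3).round(1), "turn",None if yaw is None else round(np.radians(y-yaw),3))
E
python3 - <<'E'
from h import *
a=onz("scene",(310,301.5),.211);b=onz("scene",(408,403.5),.211);print(a,b,(a+b)/2,np.linalg.norm(a-b))
d=b-a;print("rail angle",np.degrees(np.arctan2(d[1],d[0])))
X=tri([("scene",(310,301.5)),("side",(338,185.5))]);print(X)
go([0.4,0.2,0.45],8)
E
```

```text
time: 2.83
eef_pos: [0.1616, 0.6553, 0.4493]
ee_rot: [-0.0, 0.658, 0.753, -0.0]
ft_force: [-0.5, 0.0, -0.7]
opening: 0.996
gripper_force: 0.0
[0.62070136 0.12977835 0.211     ] [0.58910839 0.45392624 0.211     ] [0.60490488 0.29185229 0.211     ] 0.3256838517479393
rail angle 95.56673226856914
[0.6212633  0.12709135 0.20654777]
TCP [0.1616 0.6553 0.4493] yaw 7.63 tilt [-0.  0. -1.] shift [-482.9  175.9   -0.7] turn -0.006
```

```bash
python3 -m jog '[[[-40,20,0],[0,0,0]],[[-40,20,0],[0,0,0]],[[-40,20,0],[0,0,0]],[[-40,20,0],[0,0,0]],[[-40,20,0],[0,0,0]],[[-40,20,0],[0,0,0]],[[-40,20,0],[0,0,0]],[[-40,20,0],[0,0,0]],[[-40,20,0],[0,0,0]],[[-40,20,0],[0,0,0]]]'
python3 - <<'E'
from h import *
go([0.50,-0.27,0.40],8)
E
```

```text
time: 3.67
eef_pos: [0.3983, 0.3102, 0.4486]
ee_rot: [0.0, 0.656, 0.755, 0.0]
ft_force: [1.4, 0.4, 0.6]
opening: 1.002
gripper_force: 0.0
TCP [0.3983 0.3102 0.4486] yaw 7.98 tilt [ 0.001  0.    -1.   ] shift [-588.7   20.1   48.4] turn -0.0
```

```bash
python3 - <<'E'
from h import *
np.set_printoptions(precision=4,suppress=True)
prm=P("wrist"); im=snapshot("wrist"); cv2.imwrite("pics/w1.png",im[:,:,::-1])
print("cam",-prm[3][:3,:3].T@prm[3][:3,3],"fwd",prm[3][2,:3],prm[0])
for t,z in [("rack_gap",.195),("skimmer",.195),("dipper",.195),("lid_knob",.038)]:
    print(t,[(r["uv"],round(r["confidence"],2),onz("wrist",r["uv"],z,prm)) for r in tip_of(t,"wrist")][:2])
E
python3 -m jog '[[[-41,1,0],[0,0,0]],[[-41,1,0],[0,0,0]],[[-41,1,0],[0,0,0]],[[-41,1,0],[0,0,0]],[[-41,1,0],[0,0,0]],[[-41,1,0],[0,0,0]],[[-41,1,0],[0,0,0]],[[-41,1,0],[0,0,0]],[[-41,1,0],[0,0,0]],[[-41,1,0],[0,0,0]]]'
```

```text
cam [0.3877 0.3875 0.5747] fwd [ 0.043  -0.302  -0.9523] 411.3496662160931
rack_gap [([525.5, 249.1], 0.92, array([0.6028, 0.2904, 0.195 ]))]
skimmer [([547.8, 173.7], 0.59, array([0.602, 0.364, 0.195]))]
dipper []
lid_knob [([203.7, 94.5], 0.79, array([0.243 , 0.3891, 0.038 ])), ([364.9, 387.1], 0.59, array([ 0.5114, -0.0013,  0.038 ]))]
time: 4.75
eef_pos: [0.4646, -0.0932, 0.4485]
ee_rot: [0.0, 0.655, 0.755, 0.0]
ft_force: [1.1, 1.0, -0.4]
opening: 1.003
gripper_force: 0.0
```

View pics/w1.png

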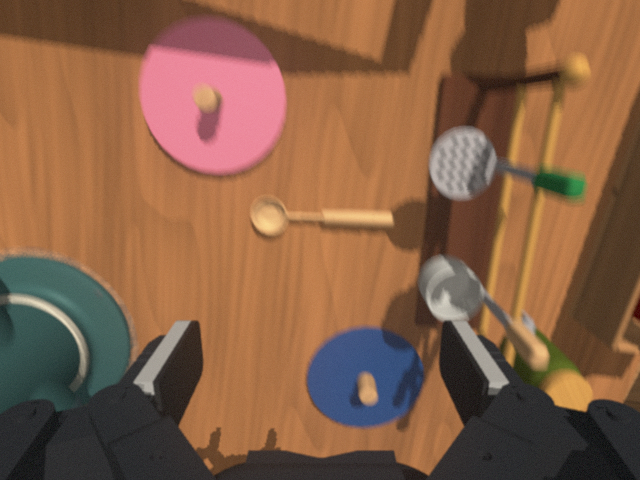

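The wrist view shows the skimmer's handle at (560,183), the dipper's at (530,345), and the gap on the upper rail at (525,249). The large blue lid's knob is at (367,388). From here I look at the ladle.

```bash
python3 -m jog '[[[0,0,0],[0,0,0]],[[0,0,0],[0,0,0]],[[0,0,0],[0,0,0]]]'; python3 - <<'E'
from h import *
np.set_printoptions(precision=4,suppress=True)
prm=P("wrist"); im=snapshot("wrist"); cv2.imwrite("pics/w2.png",im[:,:,::-1])
for t,z in [("ladle_grip",.182),("ladle_tip",.122),("ladle",.14),("pot_rim",.14),("lid_knob",.038)]:
    print(t,[(r["uv"],round(r["confidence"],2),onz("wrist",r["uv"],z,prm)) for r in tip_of(t,"wrist")][:3])
go([0.5,-0.27,0.4],8)
E
```

```text
time: 5.0
eef_pos: [0.4648, -0.0915, 0.4483]
ee_rot: [-0.0, 0.656, 0.755, 0.0]
ft_force: [0.6, -0.7, 0.9]
opening: 1.0
gripper_force: 0.0
ladle_grip [([401.9, 375.5], 0.83, array([ 0.5828, -0.2775,  0.182 ]))]
ladle_tip [([410.9, 343.8], 0.67, array([ 0.6043, -0.2707,  0.122 ]))]
ladle [([403.0, 349.1], 0.76, array([ 0.5904, -0.269 ,  0.14  ]))]
pot_rim [([328.8, 348.8], 0.82, array([ 0.5017, -0.2811,  0.14  ]))]
lid_knob [([241.8, 425.2], 0.65, array([ 0.3958, -0.5007,  0.038 ])), ([183.1, 326.4], 0.64, array([ 0.2964, -0.3365,  0.038 ])), ([367.1, 107.6], 0.62, array([0.5101, 0.0002, 0.038 ]))]
TCP [ 0.4645 -0.0916  0.4485] yaw 8.07 tilt [ 0. -0. -1.] shift [-181.7   10.1   48.5] turn 0.001
```

View pics/w2.png

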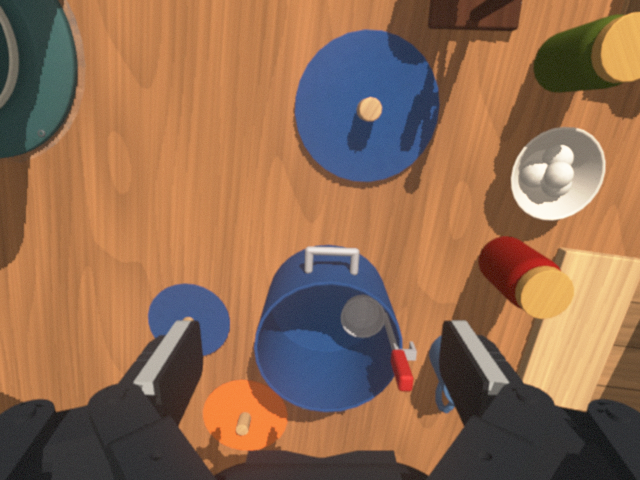

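The ladle's red handle is at (402,370) on the pot's right rim, the pot's mouth centre is near (329,345), and nothing stands in the way. I move above the handle.

```bash
python3 -m jog '[[[-32.4,16,20],[0,0,0.036]],[[-32.4,16,25],[0,0,0]],[[-32.4,16,25],[0,0,0]],[[-32.4,16,25],[0,0,0]],[[-32.4,16,25],[0,0,0]],[[-32.4,16,25],[0,0,0]],[[0,0,0],[0,0,0]],[[0,0,0],[0,0,0]]]'; python3 - <<'E'
from h import *
np.set_printoptions(precision=4,suppress=True)
prm=P("wrist"); im=snapshot("wrist"); cv2.imwrite("pics/w3.png",im[:,:,::-1])
for t,z in [("ladle_grip",.182),("pot_rim",.14)]:
    print(t,[(r["uv"],round(r["confidence"],2),onz("wrist",r["uv"],z,prm)) for r in tip_of(t,"wrist")][:3])
h=cv2.cvtColor(im,cv2.COLOR_RGB2HSV); m=((h[...,0]<8)|(h[...,0]>172))&(h[...,1]>170)&(h[...,2]>90)
n,l,s,c=cv2.connectedComponentsWithStats(m.astype(np.uint8)); print([(s[i],c[i]) for i in range(1,n) if s[i][4]>60])
for z in (.15,.182,.202): print(z,proj("wrist",[.582,-.275,z],prm))
go([0.58,-0.275,0.184],6)
E
```

```text
time: 5.97
eef_pos: [0.5763, -0.2679, 0.3072]
ee_rot: [-0.002, 0.67, 0.742, -0.001]
ft_force: [-0.4, 0.4, 0.7]
opening: 1.002
gripper_force: 0.0
ladle_grip [([328.8, 254.0], 0.61, array([ 0.5823, -0.2757,  0.182 ]))]
pot_rim [([220.5, 232.7], 0.96, array([ 0.5027, -0.2817,  0.14  ]))]
[(array([ 467,   74,  105,   95, 4423], dtype=int32), array([505.0755, 118.2381])), (array([ 318,  226,   26,   51, 1147], dtype=int32), array([329.8378, 251.6922]))]
0.15 [327.8347 238.5937]
0.182 [328.4839 252.9128]
0.202 [328.9711 263.6618]
TCP [ 0.5761 -0.2666  0.3114] yaw 5.95 tilt [ 0.002 -0.001 -1.   ] shift [ -8.6   2.8 127.4] turn -0.001
```

View pics/w3.png

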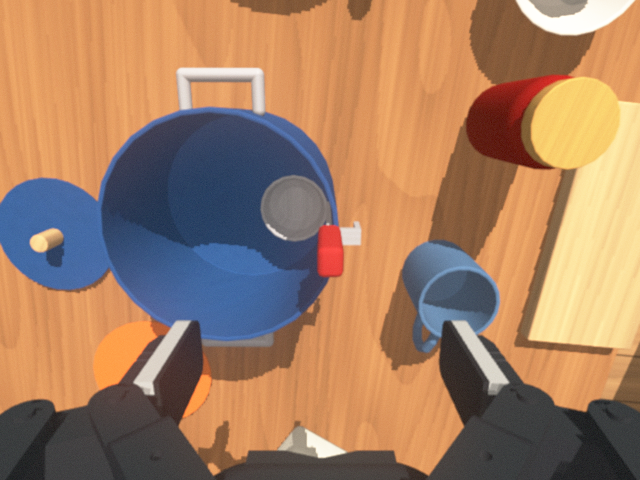

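The wrist view shows the handle at (329,250), between the finger pads and clear of everything, and the measurement agrees. I descend, then grip.

```bash
python3 -m jog '[[[-9,3,20],[0,0,-0.02]],[[0,0,30],[0,0,0]],[[0,0,30],[0,0,0]],[[0,0,30],[0,0,0]],[[0,0,17],[0,0,0]],[[0,0,0],[0,0,0]],[[0,0,0],[0,0,0]]]' && python3 - <<'E'
from h import *
go([0.58,-0.275,0.184],7)
E
```

```text
time: 6.7
eef_pos: [0.5801, -0.2754, 0.1842]
ee_rot: [0.0, 0.662, 0.75, 0.0]
ft_force: [0.1, -0.2, 0.8]
opening: 0.998
gripper_force: 0.0
TCP [ 0.5801 -0.2754  0.1842] yaw 7.1 tilt [ 0.001 -0.    -1.   ] shift [ 0.4 -0.   0.2] turn 0.002
```

```bash
python3 -m jog '[[[0,0,0],[0,0,0]],[[0,0,0],[0,0,0]],[[0,0,0],[0,0,0]],[[0,0,0],[0,0,0]],[[0,0,0],[0,0,0]],[[0,0,0],[0,0,0]],[[0,0,0],[0,0,0]],[[0,0,0],[0,0,0]]]' -1 60
```

```text
time: 7.37
eef_pos: [0.5802, -0.2761, 0.1833]
ee_rot: [0.0, 0.662, 0.749, 0.0]
ft_force: [0.1, 0.3, 6.2]
opening: 0.183
gripper_force: 58.6
```

```bash
python3 -m jog '[[[0,0,-15],[0,0,0]],[[0,0,-25],[0,0,0]],[[0,0,-30],[0,0,0]],[[0,0,-30],[0,0,0]],[[0,0,-30],[0,0,0]],[[0,0,-30],[0,0,0]],[[0,0,-30],[0,0,0]],[[0,0,-30],[0,0,0]],[[0,0,-30],[0,0,0]],[[0,0,-10],[0,0,0]]]' && python3 - <<'E'
from h import *
go([0.48,0.1,0.445],5.6)
E
```

```text
time: 8.2
eef_pos: [0.5796, -0.2759, 0.4484]
ee_rot: [0.002, 0.662, 0.749, 0.001]
ft_force: [-0.5, 0.4, -0.8]
opening: 0.18
gripper_force: 58.9
TCP [ 0.5796 -0.2759  0.4484] yaw 7.04 tilt [ 0.004 -0.002 -1.   ] shift [385.3 -52.8   2. ] turn 0.025
```

```bash
python3 -m jog '[[[20,-3,0],[0,0,0.025]],[[30,-5,0],[0,0,0]],[[39,-5,0],[0,0,0]],[[39,-5,0],[0,0,0]],[[39,-5,0],[0,0,0]],[[39,-5,0],[0,0,0]],[[39,-5,0],[0,0,0]],[[39,-5,0],[0,0,0]],[[39,-5,0],[0,0,0]],[[25,-5,0],[0,0,0]]]' && python3 -m jog '[[[0,0,0],[0,0,0]],[[0,0,0],[0,0,0]],[[0,0,0],[0,0,0]]]' && python3 - <<'E'
from h import *
np.set_printoptions(precision=4,suppress=True)
go([0.48,0.1,0.445],5.6)
o={}
for c in ["scene","side","wrist"]:
    prm=P(c); im=snapshot(c); cv2.imwrite(f"pics/t_{c}.png",im[:,:,::-1])
    for t in ["ladle","ladle_tip","ladle_grip","pot_rim","lid_knob","rack_gap","skimmer","dipper"]:
        r=tip_of(t,c); o[c,t]=r
        if t in("pot_rim","rack_gap","lid_knob"): z={"pot_rim":.14,"rack_gap":.195,"lid_knob":.038}[t]
        else: z=.195
        print(c,t,[(np.round(k["uv"],1),round(k["confidence"],2),onz(c,k["uv"],z,prm)) for k in r][:3])
for t in ["ladle","ladle_tip","ladle_grip"]:
    if o["scene",t] and o["side",t]: print(t,tri([("scene",o["scene",t][0]["uv"]),("side",o["side",t][0]["uv"])]))
E
```

```text
time: 9.03
eef_pos: [0.4964, 0.0681, 0.4428]
ee_rot: [-0.0, 0.671, 0.741, 0.0]
ft_force: [0.9, 0.2, -1.4]
opening: 0.176
gripper_force: 58.9
time: 9.28
eef_pos: [0.4977, 0.0652, 0.4426]
ee_rot: [-0.0, 0.672, 0.741, -0.0]
ft_force: [0.4, -0.4, -0.2]
opening: 0.182
gripper_force: 58.8
TCP [0.4977 0.0652 0.4426] yaw 5.63 tilt [-0. -0. -1.] shift [ 36.4 -14.2  -2.4] turn 0.001
scene ladle [(array([335.5, 213.9]), 0.79, array([ 0.4052, -0.055 ,  0.195 ])), (array([380. , 376.6]), 0.48, array([0.596 , 0.3697, 0.195 ])), (array([235. , 312.7]), 0.37, array([0.7828, 0.0413, 0.195 ]))]
scene ladle_tip [(array([331.2, 223.9]), 0.81, array([ 0.4348, -0.0348,  0.195 ]))]
scene ladle_grip [(array([349.6, 378.3]), 0.69, array([0.6544, 0.3329, 0.195 ])), (array([335.4, 203. ]), 0.67, array([ 0.3829, -0.0854,  0.195 ]))]
scene pot_rim [(array([265.9, 187.5]), 0.89, array([ 0.4906, -0.2874,  0.14  ]))]
scene lid_knob [(array([316.3, 274.5]), 0.92, array([ 0.5086, -0.0027,  0.038 ])), (array([309.5, 171. ]), 0.9, array([ 0.2974, -0.3379,  0.038 ])), (array([479.1, 327.2]), 0.78, array([0.2442, 0.3891,
[... 1390 characters left out ...]
, 0.7, array([ 0.5488, -0.0056,  0.195 ]))]
wrist ladle_grip [(array([321.5, 346.4]), 0.68, array([ 0.5138, -0.0861,  0.195 ]))]
wrist pot_rim [(array([297.5, 449.8]), 0.77, array([ 0.5013, -0.2758,  0.14  ]))]
wrist lid_knob [(array([326.3, 230. ]), 0.88, array([ 0.5125, -0.0047,  0.038 ])), (array([342.1, 296.4]), 0.34, array([ 0.5447, -0.0994,  0.038 ]))]
wrist rack_gap []
wrist skimmer []
wrist dipper [(array([481.7,  42.8]), 0.82, array([0.6171, 0.211 , 0.195 ])), (array([367.7, 278. ]), 0.54, array([ 0.5513, -0.0056,  0.195 ])), (array([301. , 388.8]), 0.48, array([ 0.497, -0.14 ,  0.195]))]
ladle [0.5012 0.0606 0.3978]
ladle_tip [0.518  0.0698 0.3838]
ladle_grip [0.6412 0.3658 0.2809]
```

```bash
python3 - <<'E'
from h import *
np.set_printoptions(precision=4,suppress=True)
for uv,z in (((344.2,290.9),.399),((365.1,277.8),.381),((321.5,346.4),.441)): print(onz("wrist",uv,z))
go([0.596,0.289,0.445],5.6)
a=cv2.imread("pics/t_side.png")[100:300,260:460];b=cv2.imread("pics/t_wrist.png")[200:480,180:480]
cv2.imwrite("pics/c4.png",np.hstack([cv2.resize(a,(420,420),interpolation=3),cv2.resize(b,(380,420))]))
E
```

```text
[0.5084 0.0684 0.399 ]
[0.5197 0.0684 0.381 ]
[0.4984 0.0648 0.441 ]
TCP [0.4977 0.0654 0.4427] yaw 5.61 tilt [-0.  0. -1.] shift [212.9 119.7  -2.2] turn 0.0
```

View pics/c4.png

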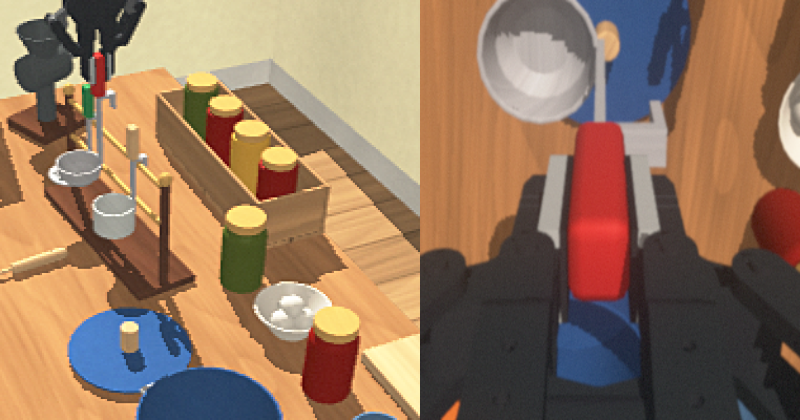

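The picture shows the ladle square and upright between the pads, with the hook bar pointing tool +y. I move above the gap.

```bash
python3 -m jog '[[[25,14,0],[0,0,0]],[[30,17,0],[0,0,0]],[[30,17,0],[0,0,0]],[[30,17,0],[0,0,0]],[[30,17,0],[0,0,0]],[[30,17,0],[0,0,0]],[[27,15,0],[0,0,0]],[[11,6,0],[0,0,0]],[[0,0,0],[0,0,0]],[[0,0,0],[0,0,0]]]' && python3 -m jog '[[[0,0,0],[0,0,0]],[[0,0,0],[0,0,0]]]' && python3 - <<'E'
from h import *
np.set_printoptions(precision=4,suppress=True)
go([0.5955,0.288,0.445],5.6)
prm=P("wrist"); im=snapshot("wrist"); cv2.imwrite("pics/w5.png",im[:,:,::-1])
for t,z in [("ladle",.4),("ladle_tip",.382),("rack_gap",.195),("skimmer",.195),("dipper",.195)]:
    print(t,[(r["uv"],round(r["confidence"],2),onz("wrist",r["uv"],z,prm)) for r in tip_of(t,"wrist")][:3])
E
```

```text
time: 11.47
eef_pos: [0.5964, 0.2895, 0.4422]
ee_rot: [-0.0, 0.671, 0.741, -0.001]
ft_force: [0.1, 0.4, -1.3]
opening: 0.176
gripper_force: 59.0
time: 11.63
eef_pos: [0.5961, 0.2882, 0.4434]
ee_rot: [0.0, 0.672, 0.741, 0.0]
ft_force: [-0.1, 0.4, -0.9]
opening: 0.18
gripper_force: 59.0
TCP [0.5961 0.2882 0.4434] yaw 5.56 tilt [ 0.001  0.    -1.   ] shift [-0.1 -0.6 -1.6] turn -0.001
ladle [([344.2, 294.7], 0.71, array([0.6069, 0.2894, 0.4   ]))]
ladle_tip [([362.6, 277.9], 0.89, array([0.6168, 0.2911, 0.382 ]))]
rack_gap [([331.5, 200.0], 0.88, array([0.6064, 0.2907, 0.195 ])), ([337.3, 280.1], 0.2, array([0.6204, 0.2118, 0.195 ]))]
skimmer [([336.8, 115.9], 0.94, array([0.6032, 0.3649, 0.195 ])), ([247.2, 350.1], 0.3, array([0.5356, 0.1245, 0.195 ]))]
dipper [([333.6, 280.2], 0.58, array([0.6168, 0.2113, 0.195 ]))]
```

View pics/w5.png

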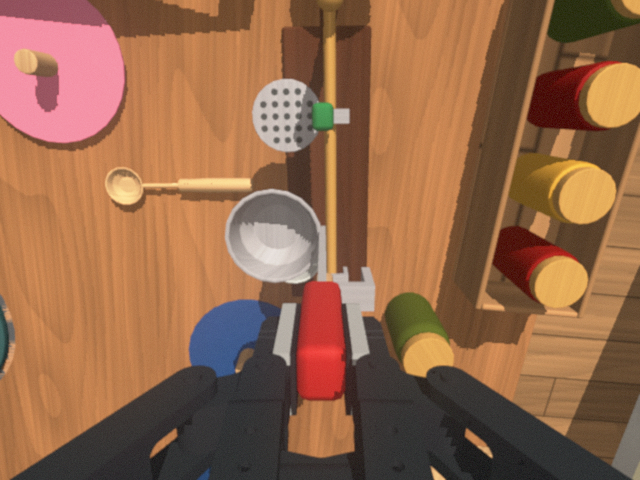

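The wrist view shows the hook right over the rail line (column ~331), the skimmer at (325,116) and the dipper hidden below. Ladle and gap agree within 1 mm, so I descend to just above the rail.

```bash
python3 -m jog '[[[0,0,20],[0,0,0]],[[0,0,25],[0,0,0]],[[0,0,25],[0,0,0]],[[0,0,25],[0,0,0]],[[0,0,25],[0,0,0]],[[0,0,25],[0,0,0]],[[0,0,22],[0,0,0]],[[0,0,12],[0,0,0]],[[0,0,0],[0,0,0]],[[0,0,0],[0,0,0]]]' && python3 - <<'E'
from h import *
np.set_printoptions(precision=4,suppress=True)
go([0.5955,0.288,0.2383],5.6)
prm=P("wrist"); im=snapshot("wrist"); cv2.imwrite("pics/w6.png",cv2.resize(im[150:400,200:460,::-1],(780,600)))
z=Rt()[0][2]-.0433
for t,z in [("ladle",z),("ladle_tip",z-.018),("rack_gap",.195),("skimmer",.195)]:
    print(t,[(r["uv"],round(r["confidence"],2),onz("wrist",r["uv"],z,prm)) for r in tip_of(t,"wrist")][:3])
for c in ["scene","side"]:
  snapshot(c)
  for t in ["skimmer","dipper","ladle","rack_gap"]: print(c,t,[(r["uv"],onz(c,r["uv"],z)) for r in tip_of(t,c)][:2])
E
```

```text
time: 12.77
eef_pos: [0.5963, 0.2891, 0.2643]
ee_rot: [-0.0, 0.672, 0.741, -0.0]
ft_force: [-0.5, 0.1, -0.7]
opening: 0.176
gripper_force: 58.8
TCP [0.5963 0.2891 0.2643] yaw 5.61 tilt [-0. -0. -1.] shift [-1.  -0.9 26. ] turn 0.0
ladle [([343.6, 293.1], 0.7, array([0.6067, 0.2916, 0.2221]))]
ladle_tip [([364.7, 277.2], 0.85, array([0.6179, 0.293 , 0.2041]))]
rack_gap [([336.0, 277.7], 0.75, array([0.6047, 0.2877, 0.195 ])), ([217.1, 461.6], 0.19, array([0.5466, 0.1624, 0.195 ]))]
skimmer [([347.4, 119.2], 0.64, array([0.6014, 0.3654, 0.195 ]))]
scene skimmer [([379.5, 378.3], array([0.5994, 0.3721, 0.195 ]))]
scene dipper [([332.9, 329.7], array([0.6149, 0.2161, 0.195 ]))]
scene ladle [([354.5, 343.7], array([0.5946, 0.274 , 0.195 ]))]
scene rack_gap [([356.2, 350.4], array([0.6015, 0.2893, 0.195 ]))]
side skimmer [([303.4, 153.6], array([0.6021, 0.3803, 0.195 ]))]
side dipper [([323.6, 173.7], array([0.6157, 0.2268, 0.195 ])), ([266.3, 228.6], array([0.351, 0.017, 0.195]))]
side ladle [([316.3, 160.0], array([0.6274, 0.3204, 0.195 ]))]
side rack_gap [([312.1, 163.9], array([0.6041, 0.3013, 0.195 ]))]
```

View pics/w6.png

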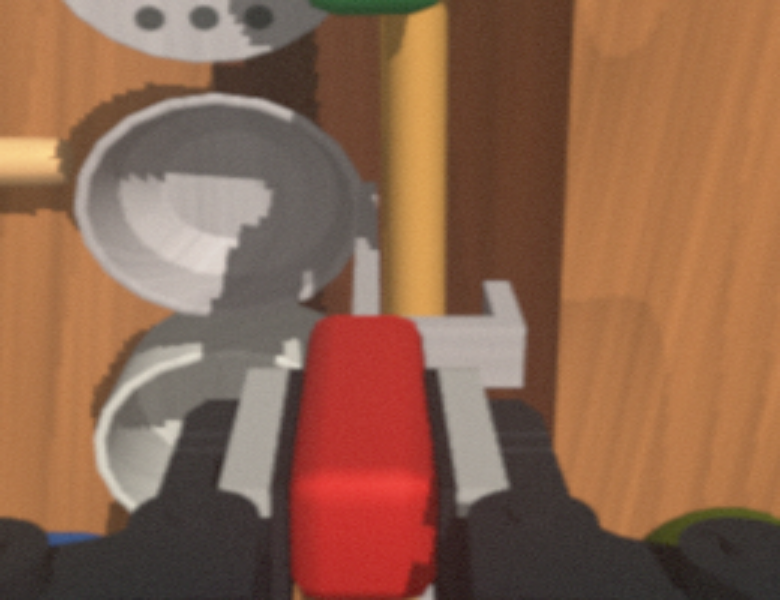

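The rail (crop col 385–445) lies between the shank (col ~367) and the hook tip (col ~495). I compute its offset in the slot before lowering.

```bash
python3 - <<'E'
from h import *
np.set_printoptions(precision=4,suppress=True)
p,R=Rt(); o=p-np.array([0,0,.0433])+R[:,1]*.0100
def L(cu,cv,z):
    X=onz("wrist",(200+cu/3,150+cv/2.4),z); return X,(R.T@(X-o))*1e3
for nm,a in dict(railL=(386,240,.19),railR=(445,240,.19),railL2=(385,60,.19),railR2=(447,60,.19),barend=(524,318,o[2]),tipin=(492,300,o[2]-.012),tipbot=(486,283,o[2]-.018),tipbotR=(508,283,o[2]-.018)).items(): print(nm,*L(*a))
go(o,5.6)
E
```

```text
railL [0.5996 0.3008 0.19  ] [11.2262 -5.5962 30.4562]
railR [0.6096 0.3017 0.19  ] [11.2263  4.4791 30.4558]
railL2 [0.5954 0.3388 0.19  ] [49.4946 -5.9843 30.4558]
railR2 [0.6054 0.3398 0.19  ] [49.4947  4.0162 30.4555]
barend [0.6199 0.2977 0.2205] [ 6.152  14.3666 -0.0006]
tipin [0.6166 0.2961 0.2085] [ 4.9019 10.8576 11.9996]
tipbot [0.616  0.2973 0.2025] [ 6.1915 10.4434 17.9996]
tipbotR [0.6196 0.2977 0.2025] [ 6.1915 14.0163 17.9995]
TCP [0.5963 0.2892 0.2638] yaw 5.62 tilt [-0. -0. -1.] shift [ 0.  10.  43.3] turn 0.0
```

```bash
python3 -m jog '[[[0,-2,0],[0,0,0]],[[0,0,8],[0,0,0]],[[0,0,8],[0,0,0]],[[0,0,4],[0,0,0]],[[0,0,2],[0,0,0]],[[0,0,2],[0,0,0]],[[0,0,0],[0,0,0]],[[0,0,0],[0,0,0]]]'; python3 -m jog '[[[0,0,1],[0,0,0]],[[0,0,0],[0,0,0]]]'
```

```text
time: 14.18
eef_pos: [0.5943, 0.289, 0.2399]
ee_rot: [0.0, 0.672, 0.741, 0.0]
ft_force: [0.2, 0.3, -0.4]
opening: 0.181
gripper_force: 58.8
time: 14.35
eef_pos: [0.5944, 0.289, 0.2389]
ee_rot: [0.0, 0.672, 0.741, 0.0]
ft_force: [0.8, -0.5, -1.5]
opening: 0.178
gripper_force: 58.8
```

```bash
python3 -m jog '[[[0,0,1],[0,0,0]],[[0,0,0],[0,0,0]]]';python3 -m jog '[[[0,0,1],[0,0,0]],[[0,0,0],[0,0,0]]]'
```

```text
time: 14.52
eef_pos: [0.5944, 0.289, 0.2383]
ee_rot: [0.0, 0.672, 0.741, 0.0]
ft_force: [-0.4, 0.7, 2.1]
opening: 0.179
gripper_force: 59.6
time: 14.68
eef_pos: [0.5944, 0.289, 0.2381]
ee_rot: [0.0, 0.672, 0.741, 0.001]
ft_force: [-3.2, -0.6, 8.2]
opening: 0.175
gripper_force: 60.6
```

```bash
python3 -m jog '[[[0,0,-1],[0,0,0]],[[0,0,0],[0,0,0]]]';python3 -m jog '[[[0,0,0],[0,0,0]],[[0,0,0],[0,0,0]],[[0,0,0],[0,0,0]],[[0,0,0],[0,0,0]],[[0,0,0],[0,0,0]],[[0,0,0],[0,0,0]]]' 0.1 20; python3 -m jog '[[[0,0,-10],[0,0,0]],[[0,0,-20],[0,0,0]],[[0,0,-30],[0,0,0]],[[0,0,-30],[0,0,0]],[[0,0,-30],[0,0,0]],[[0,0,-30],[0,0,0]],[[0,0,-30],[0,0,0]],[[0,0,0],[0,0,0]],[[0,0,0],[0,0,0]],[[0,0,0],[0,0,0]]]' 1
python3 - <<'E'
from h import *
np.set_printoptions(precision=4,suppress=True)
prm=P("wrist"); im=snapshot("wrist"); cv2.imwrite("pics/w7.png",im[:,:,::-1])
for t,z in [("ladle",.195),("ladle_grip",.237),("rack_gap",.195),("skimmer",.195),("dipper",.195)]:
    print(t,[(r["uv"],round(r["confidence"],2),onz("wrist",r["uv"],z,prm)) for r in tip_of(t,"wrist")][:3])
im2=snapshot("side")
cv2.imwrite("pics/c7.png",np.hstack([cv2.resize(im[:,:,::-1],(480,360)),cv2.resize(im2[110:260,250:375,::-1],(300,360),interpolation=3)]))
go([.511,-.002,.30],-5)
E
```

```text
time: 14.85
eef_pos: [0.5944, 0.289, 0.2382]
ee_rot: [0.0, 0.672, 0.741, 0.0]
ft_force: [-0.4, 0.2, 4.8]
opening: 0.181
gripper_force: 59.6
time: 15.35
eef_pos: [0.5943, 0.2889, 0.2377]
ee_rot: [-0.0, 0.672, 0.741, -0.0]
ft_force: [-0.0, -0.6, -0.6]
opening: 0.548
gripper_force: 0.0
time: 16.18
eef_pos: [0.5943, 0.2889, 0.4175]
ee_rot: [-0.0, 0.672, 0.741, -0.0]
ft_force: [-0.6, 0.0, 0.1]
opening: 0.996
gripper_force: 0.0
ladle [([328.8, 205.8], 0.76, array([0.6013, 0.2913, 0.195 ])), ([314.9, 219.6], 0.2, array([0.5905, 0.2779, 0.195 ]))]
ladle_grip [([314.2, 219.6], 0.79, array([0.5896, 0.2886, 0.237 ]))]
rack_gap [([332.9, 208.2], 0.55, array([0.6051, 0.2896, 0.195 ]))]
skimmer [([335.7, 116.1], 0.68, array([0.5992, 0.3654, 0.195 ]))]
dipper [([338.3, 288.8], 0.97, array([0.6181, 0.2146, 0.195 ]))]
TCP [0.5943 0.2889 0.4173] yaw 5.62 tilt [-0.001 -0.    -1.   ] shift [-281.4 -111.3  117.4] turn 0.185
```

View pics/c7.png

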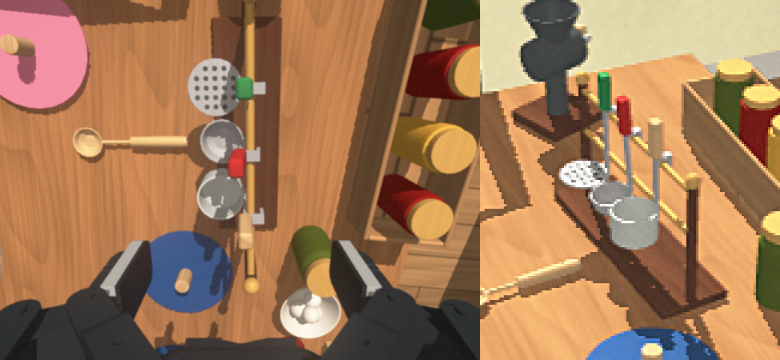

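The ladle hangs in the gap between skimmer and dipper, upright and released, and both neighbours stay put. Next I go to the large blue lid.

```bash
python3 -m jog '[[[-30,-12,0],[0,0,0]],[[-36,-14,0],[0,0,0]],[[-36,-14,0],[0,0,0]],[[-36,-14,0],[0,0,0]],[[-36,-14,0],[0,0,0]],[[-36,-14,20],[0,0,0]],[[-36,-14,25],[0,0,0]],[[-35,-15,25],[0,0,0]],[[0,0,25],[0,0,0]],[[0,0,25],[0,0,0]]]';python3 -m jog '[[[0,0,25],[0,0,0]],[[0,0,25],[0,0,0]],[[0,0,0],[0,0,0]],[[0,0,0],[0,0,0]]]'
python3 - <<'E'
from h import *
np.set_printoptions(precision=4,suppress=True)
prm=P("wrist"); im=snapshot("wrist"); cv2.imwrite("pics/w8.png",im[:,:,::-1])
for t,z in [("lid_knob",.038),("lid",.0),("pot_rim",.14)]:
    print(t,[(r["uv"],round(r["confidence"],2),onz("wrist",r["uv"],z,prm)) for r in tip_of(t,"wrist")][:3])
# ellipse centre of plate: back-project mask contour to z=.012, fit circle
for r in outline_of("lid","wrist")[:2]:
    c=max(cv2.findContours(r["mask"].astype(np.uint8),0,1)[0],key=cv2.contourArea)[:,0]
    X=np.array([onz("wrist",u,.012,prm)[:2] for u in c]); (x,y),rad=cv2.minEnclosingCircle((X*1e3).astype(np.float32)); print("circ",x,y,rad,r["bbox"])
go([.511,-.002,.040],5.6)
E
```

```text
time: 17.37
eef_pos: [0.5131, 0.0049, 0.3024]
ee_rot: [0.0, 0.673, 0.74, 0.0]
ft_force: [0.5, -0.3, -0.4]
opening: 1.002
gripper_force: 0.0
time: 17.7
eef_pos: [0.5134, 0.0066, 0.2528]
ee_rot: [-0.001, 0.672, 0.741, -0.001]
ft_force: [0.5, 0.2, 0.7]
opening: 1.0
gripper_force: 0.0
lid_knob [([316.2, 220.6], 0.58, array([ 0.5104, -0.0032,  0.038 ]))]
lid [([316.0, 206.1], 0.89, array([0.5094, 0.001 , 0.    ])), ([591.2, 133.9], 0.7, array([0.7468, 0.0902, 0.    ]))]
pot_rim [([285.1, 448.2], 0.72, array([ 0.5028, -0.1485,  0.14  ]))]
circ 768.2476806640625 -166.29583740234375 48.678627014160156 [545.1, 387.8, 65.8, 41.0]
TCP [0.5142 0.0067 0.2547] yaw 5.62 tilt [ 0.002 -0.    -1.   ] shift [ -8.3  -4.4 214.7] turn 0.0
```

```bash
python3 -m jog '[[[-8.8,-4.5,20],[0,0,0]],[[0,0,30],[0,0,0]],[[0,0,30],[0,0,0]],[[0,0,30],[0,0,0]],[[0,0,30],[0,0,0]],[[0,0,30],[0,0,0]],[[0,0,25],[0,0,0]],[[0,0,14],[0,0,0]],[[0,0,5],[0,0,0]],[[0,0,0],[0,0,0]]]';python3 -m jog '[[[0,0,0],[0,0,0]],[[0,0,0],[0,0,0]],[[0,0,0],[0,0,0]],[[0,0,0],[0,0,0]],[[0,0,0],[0,0,0]],[[0,0,0],[0,0,0]],[[0,0,0],[0,0,0]],[[0,0,0],[0,0,0]]]' -1 70
```

```text
time: 18.78
eef_pos: [0.5101, -0.0026, 0.0388]
ee_rot: [-0.0, 0.672, 0.741, -0.0]
ft_force: [-0.6, 0.3, -0.0]
opening: 1.0
gripper_force: 0.0
time: 19.45
eef_pos: [0.5107, -0.0026, 0.0402]
ee_rot: [0.001, 0.672, 0.741, 0.0]
ft_force: [-2.1, -0.2, 6.8]
opening: 0.311
gripper_force: 68.6
```

The lid's knob is gripped at an opening of 26 mm. Before carrying it I lift, and refit the pot's rim circle from the unobstructed views.

```bash
python3 -m jog '[[[0,0,-10],[0,0,0]],[[0,0,-20],[0,0,0]],[[0,0,-25],[0,0,0]],[[0,0,-25],[0,0,0]],[[0,0,-25],[0,0,0]],[[0,0,-25],[0,0,0]],[[0,0,-25],[0,0,0]],[[0,0,-20],[0,0,0]],[[0,0,-10],[0,0,0]],[[0,0,0],[0,0,0]]]'
cat > fit.py <<'E'
from h import *
from scipy.optimize import least_squares
np.set_printoptions(precision=4,suppress=True)
prm=P("wrist"); p,R=Rt(); f,cx,cy,T=prm
Tw=np.eye(4);Tw[:3,:3]=R;Tw[:3,3]=p; C=T@Tw   # cam from tool
K=[((328.8,254.0),(.5823,-.2757,.182)),((220.5,232.7),(.5027,-.2817,.14)),((327.83,238.59),(.582,-.275,.15)),((328.48,252.91),(.582,-.275,.182)),((328.97,263.66),(.582,-.275,.202))]
def mk(v):
    Rz=Ro.from_euler("z",v[3],degrees=True).as_matrix()@R; M=np.eye(4);M[:3,:3]=Rz;M[:3,3]=v[:3]; return f,cx,cy,C@np.linalg.inv(M)
s=least_squares(lambda v:np.hstack([proj(0,X,mk(v))-u for u,X in K]),[.576,-.267,.31,.3],x_scale=[.01,.01,.01,1]); print("pose",s.x,s.cost)
cams={"w3":(cv2.imread("pics/w3.png"),mk(s.x)),"scene":(snapshot("scene")[:,:,::-1],P("scene")),"side":(snapshot("side")[:,:,::-1],P("side"))}
th=np.linspace(0,2*np.pi,360,endpoint=False)
for n,(im,pr) in cams.items():
    cv2.imwrite(f"pics/f_{n}.png",im)
    g=cv2.GaussianBlur(im.astype(np.float32),(0,0),1.0); gx=np.sqrt((cv2.Sobel(g,5,1,0)**2+cv2.Sobel(g,5,0,1)**2).sum(2)); gx=np.minimum(gx,250)
    best=[]
    for rr,lab in ((.09,"out"),(.088,"mid"),(.086,"in")):
        c=[]
        for x in np.arange(.485,.512,.001):
            for y in np.arange(-.298,-.268,.001):
                X=np.c_[x+rr*np.cos(th),y+rr*np.sin(th),np.full(360,.14)]
                q=X@pr[3][:3,:3].T+pr[3][:3,3]; u=(pr[1]+pr[0]*q[:,0]/q[:,2]).astype(np.float32); v=(pr[2]+pr[0]*q[:,1]/q[:,2]).astype(np.float32)
                c.append((cv2.remap(gx,u[None],v[None],1).mean(),x,y))
        c.sort(reverse=True); print(n,lab,*[np.round(k,4) for k in c[:3]])
E
python3 fit.py; python3 -c "
from h import *
go([.499,-.282,.21],5.6)"
```

```text
time: 20.28
eef_pos: [0.5106, -0.0026, 0.2266]
ee_rot: [0.001, 0.672, 0.741, 0.001]
ft_force: [0.2, -0.6, -2.8]
opening: 0.308
gripper_force: 69.2
pose [ 0.5754 -0.2671  0.3087  0.3649] 0.06550503302417277
w3 out [169.826   0.501  -0.283] [164.6303   0.502   -0.283 ] [161.1156   0.502   -0.282 ]
w3 mid [153.0173   0.502   -0.285 ] [151.3432   0.501   -0.285 ] [146.7076   0.503   -0.284 ]
w3 in [122.2834   0.501   -0.282 ] [116.4894   0.501   -0.283 ] [107.2928   0.499   -0.28  ]
scene out [145.9046   0.499   -0.283 ] [145.7999   0.499   -0.284 ] [145.6877   0.5     -0.283 ]
scene mid [149.2748   0.499   -0.285 ] [149.0218   0.499   -0.284 ] [148.5701   0.498   -0.285 ]
scene in [140.368   0.498  -0.285] [140.3401   0.499   -0.286 ] [140.2668   0.499   -0.285 ]
side out [177.3967   0.499   -0.284 ] [177.2637   0.5     -0.284 ] [176.9567   0.498   -0.285 ]
side mid [178.2667   0.498   -0.28  ] [177.9505   0.499   -0.279 ] [177.9031   0.497   -0.28  ]
side in [174.0098   0.499   -0.281 ] [173.5499   0.498   -0.282 ] [173.1616   0.498   -0.281 ]
TCP [ 0.5099 -0.0025  0.2232] yaw 5.62 tilt [-0.001  0.    -1.   ] shift [-277.   -38.2   13.2] turn 0.0
```

```bash
python3 - <<'E'
from h import *
p,_=Rt(); th=np.linspace(0,2*np.pi,360,endpoint=False); print(p)
for n in ["scene","side"]:
    im=cv2.imread(f"pics/f_{n}.png"); pr=P(n)
    g=cv2.GaussianBlur(im.astype(np.float32),(0,0),1.0); gx=np.minimum(np.sqrt((cv2.Sobel(g,5,1,0)**2+cv2.Sobel(g,5,0,1)**2).sum(2)),250)
    c=[]
    for z in (p[2]-.0282,p[2]-.0322):
      for x in np.arange(.498,.524,.001):
        for y in np.arange(-.016,.012,.001):
            X=np.c_[x+.094*np.cos(th),y+.094*np.sin(th),np.full(360,z)]
            q=X@pr[3][:3,:3].T+pr[3][:3,3]; u=(pr[1]+pr[0]*q[:,0]/q[:,2]).astype(np.float32); v=(pr[2]+pr[0]*q[:,1]/q[:,2]).astype(np.float32)
            c.append((cv2.remap(gx,u[None],v[None],1).mean(),x,y,z))
    c.sort(reverse=True); print(n,*[np.round(k,4) for k in c[:4]])
E
```

```text
[ 0.50985629 -0.00254898  0.22321728]
scene [ 2.002102e+02  5.060000e-01 -3.000000e-03  1.950000e-01] [ 1.999106e+02  5.070000e-01 -3.000000e-03  1.950000e-01] [ 1.997881e+02  5.060000e-01 -2.000000e-03  1.950000e-01] [ 1.997384e+02  5.070000e-01 -2.000000e-03  1.950000e-01]
side [ 2.342417e+02  5.090000e-01 -3.000000e-03  1.950000e-01] [ 2.341263e+02  5.080000e-01 -3.000000e-03  1.950000e-01] [ 2.340637e+02  5.080000e-01 -2.000000e-03  1.950000e-01] [ 2.339419e+02  5.090000e-01 -2.000000e-03  1.950000e-01]
```

Pot centre is (0.4995, −0.283), and the lid is centred on the gripper within about 2 mm. I carry it over.

```bash
python3 -m jog '[[[-20,-2.4,0],[0,0,0]],[[-30,-4,0],[0,0,0]],[[-38,-5,0],[0,0,0]],[[-38,-5,0],[0,0,0]],[[-38,-5,0],[0,0,0]],[[-38,-5,0],[0,0,0]],[[-38,-5,0],[0,0,0]],[[-28,-4,0],[0,0,0]],[[-10.2,-1,0],[0,0,0]],[[0,0,0],[0,0,0]]]';python3 -m jog '[[[0,0,15],[0,0,0]],[[0,0,15],[0,0,0]],[[0,0,0],[0,0,0]],[[0,0,0],[0,0,0]]]'
python3 - <<'E'
from h import *
go([.501,-.283,.172],5.6)
p,_=Rt(); th=np.linspace(0,2*np.pi,360,endpoint=False)
for n in ["scene","side"]:
    im=snapshot(n); cv2.imwrite(f"pics/g_{n}.png",im[:,:,::-1]); pr=P(n)
    g=cv2.GaussianBlur(im.astype(np.float32),(0,0),1.0); gx=np.minimum(np.sqrt((cv2.Sobel(g,5,1,0)**2+cv2.Sobel(g,5,0,1)**2).sum(2)),250)
    c=[]
    for x in np.arange(.485,.515,.001):
        for y in np.arange(-.298,-.268,.001):
            X=np.c_[x+.094*np.cos(th),y+.094*np.sin(th),np.full(360,p[2]-.0282)]
            q=X@pr[3][:3,:3].T+pr[3][:3,3]; u=(pr[1]+pr[0]*q[:,0]/q[:,2]).astype(np.float32); v=(pr[2]+pr[0]*q[:,1]/q[:,2]).astype(np.float32)
            c.append((cv2.remap(gx,u[None],v[None],1).mean(),x,y))
    c.sort(reverse=True); print(n,*[np.round(k,4) for k in c[:4]])
E
```

```text
time: 21.22
eef_pos: [0.5003, -0.2849, 0.2218]
ee_rot: [-0.002, 0.673, 0.74, -0.0]
ft_force: [0.0, 0.1, -2.9]
opening: 0.307
gripper_force: 69.2
time: 21.55
eef_pos: [0.5007, -0.2816, 0.1921]
ee_rot: [-0.001, 0.671, 0.741, -0.0]
ft_force: [0.2, -1.3, -3.4]
opening: 0.308
gripper_force: 69.2
TCP [ 0.5007 -0.2816  0.1921] yaw 5.69 tilt [-0.002  0.002 -1.   ] shift [-1.4  0.2 20.1] turn 0.002
scene [122.984   0.498  -0.279] [122.5709   0.497   -0.279 ] [122.4458   0.497   -0.28  ] [122.4006   0.498   -0.28  ]
side [186.1     0.501  -0.278] [185.7161   0.502   -0.278 ] [185.5782   0.501   -0.279 ] [185.5117   0.501   -0.277 ]
```

```bash
python3 -m jog '[[[-2.2,0,0],[0,0,0]],[[0,0,5],[0,0,0]],[[0,0,4],[0,0,0]],[[0,0,2],[0,0,0]],[[0,0,0],[0,0,0]],[[0,0,0],[0,0,0]]]';python3 -m jog '[[[0,0,2],[0,0,0]],[[0,0,2],[0,0,0]],[[0,0,1],[0,0,0]],[[0,0,0],[0,0,0]]]'
```

```text
time: 22.15
eef_pos: [0.5013, -0.2852, 0.183]
ee_rot: [-0.0, 0.672, 0.741, -0.0]
ft_force: [-0.2, -0.0, -4.0]
opening: 0.308
gripper_force: 69.2
time: 22.48
eef_pos: [0.5012, -0.2851, 0.1777]
ee_rot: [-0.0, 0.672, 0.741, -0.0]
ft_force: [0.6, -0.8, -3.5]
opening: 0.31
gripper_force: 69.2
```

```bash
python3 -m jog '[[[0,0,2],[0,0,0]],[[0,0,1.5],[0,0,0]],[[0,0,0],[0,0,0]]]';python3 -m jog '[[[0,0,1],[0,0,0]],[[0,0,0],[0,0,0]]]';python3 -m jog '[[[0,0,1],[0,0,0]],[[0,0,0],[0,0,0]]]'
```

```text
time: 22.73
eef_pos: [0.5012, -0.2851, 0.1742]
ee_rot: [-0.0, 0.672, 0.741, -0.0]
ft_force: [-0.1, -0.2, -3.4]
opening: 0.306
gripper_force: 69.2
time: 22.9
eef_pos: [0.5013, -0.2852, 0.1735]
ee_rot: [-0.0, 0.672, 0.741, -0.0]
ft_force: [0.5, -0.5, -3.3]
opening: 0.308
gripper_force: 69.2
time: 23.07
eef_pos: [0.5013, -0.2852, 0.1725]
ee_rot: [-0.0, 0.672, 0.741, 0.0]
ft_force: [-0.1, -0.8, -3.5]
opening: 0.306
gripper_force: 69.2
```

```bash
python3 -m jog '[[[0,0,1],[0,0,0]],[[0,0,0],[0,0,0]]]';python3 -m jog '[[[0,0,1],[0,0,0]],[[0,0,0],[0,0,0]]]'
```

```text
time: 23.23
eef_pos: [0.5014, -0.2852, 0.1722]
ee_rot: [0.0, 0.672, 0.741, 0.0]
ft_force: [-2.9, 1.4, 3.1]
opening: 0.309
gripper_force: 69.8
time: 23.4
eef_pos: [0.5014, -0.2852, 0.1722]
ee_rot: [0.001, 0.672, 0.741, 0.0]
ft_force: [-7.0, 3.7, 12.2]
opening: 0.312
gripper_force: 70.8
```

Contact came at exactly the seated height. I release and retreat upwards.

```bash
python3 -m jog '[[[0,0,-1.5],[0,0,0]],[[0,0,0],[0,0,0]]]';python3 -m jog '[[[0,0,0],[0,0,0]],[[0,0,0],[0,0,0]],[[0,0,0],[0,0,0]],[[0,0,0],[0,0,0]],[[0,0,0],[0,0,0]],[[0,0,0],[0,0,0]]]' 0.6 20; python3 -m jog '[[[0,0,-10],[0,0,0]],[[0,0,-20],[0,0,0]],[[0,0,-30],[0,0,0]],[[0,0,-30],[0,0,0]],[[20,0,-30],[0,0,0]],[[30,0,-30],[0,0,0]],[[30,0,-30],[0,0,0]],[[30,0,0],[0,0,0]],[[20,0,0],[0,0,0]],[[0,0,0],[0,0,0]]]';python3 -m jog '[[[0,0,0],[0,0,0]],[[0,0,0],[0,0,0]]]'
python3 - <<'E'
from h import *
np.set_printoptions(precision=4,suppress=True)
a=snapshot("wrist");prm=P("wrist")
for t,z in [("lid_knob",.17),("lid",.132),("pot_rim",.14)]:
    print(t,[(r["uv"],round(r["confidence"],2),onz("wrist",r["uv"],z,prm)) for r in tip_of(t,"wrist")][:3])
b=snapshot("side")
cv2.imwrite("pics/fin.png",np.hstack([cv2.resize(a[200:480,150:470],(400,350)),cv2.resize(b[120:380,230:460],(310,350),interpolation=3)])[:,:,::-1])
E
```

```text
time: 23.57
eef_pos: [0.5014, -0.2852, 0.1723]
ee_rot: [0.0, 0.672, 0.741, 0.0]
ft_force: [0.2, -0.0, -3.2]
opening: 0.305
gripper_force: 69.2
time: 24.07
eef_pos: [0.5014, -0.2852, 0.1721]
ee_rot: [0.0, 0.672, 0.741, 0.0]
ft_force: [0.1, -0.1, -0.1]
opening: 0.801
gripper_force: 0.0
time: 24.9
eef_pos: [0.4884, -0.1541, 0.3531]
ee_rot: [0.001, 0.671, 0.742, 0.001]
ft_force: [0.3, 0.9, 0.6]
opening: 0.799
gripper_force: 0.0
time: 25.07
eef_pos: [0.4887, -0.1572, 0.3514]
ee_rot: [0.0, 0.672, 0.741, -0.0]
ft_force: [-0.1, 0.1, 0.5]
opening: 0.801
gripper_force: 0.0
lid_knob [([147.1, 323.2], 0.89, array([ 0.3533, -0.2604,  0.17  ])), ([318.0, 362.2], 0.86, array([ 0.4991, -0.2839,  0.17  ])), ([227.7, 439.2], 0.61, array([ 0.4238, -0.374 ,  0.17  ]))]
lid [([319.6, 338.7], 0.87, array([ 0.5003, -0.2833,  0.132 ])), ([231.7, 423.5], 0.78, array([ 0.4202, -0.3901,  0.132 ])), ([154.8, 313.5], 0.69, array([ 0.345 , -0.2718,  0.132 ]))]
pot_rim []
```

View pics/fin.png

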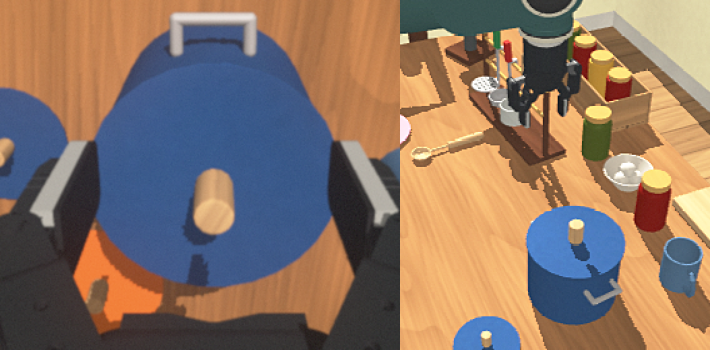

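The lid sits level and centred on the pot, with its knob at (0.499, −0.284) over the pot centre at (0.4995, −0.283). The ladle still hangs on the rack and the gripper touches nothing.

```bash
python3 -c "
from workcell import *
print(hand_in())"
```

```text
the job is handed in; nothing more can be done
None
```

The ladle hangs by its hook in the rack's gap, the large blue lid sits level and centred on the pot, and the job was handed in at about 25 s of the 69 s allowed; no verdict came back.

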